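# Close, pin and squeeze the hinged ring mould

## Robot

A 7-joint arm with a two-finger parallel gripper is mounted at the origin on the work surface. World frame = base frame: x ahead of the robot, y to its left, z up, the work surface at z = 0. Lengths are in m, angles in degrees, forces in N, time in s.
With the tool pointing down it reaches from about 0.4 to 0.9 m from the base axis. Payload 5.5 kg.
Tool frame: the origin (TCP) lies midway between the tips of the shut fingers; the grasp point (between the pads) lies 19 mm behind it (r.pinch_z is the distance from the TCP to the grasp point, in m); z points along the fingers, y is the line along which they close (so a half turn about z gives the same grasp; the last joint's range is limited). The gripper opens to 92 mm and grips with 3 to 60 N. Pads are 19 mm wide; open, the fingers measure 130 mm over their backs; the gripper's body (75 mm by 190 mm) begins 47 mm behind the grasp point.
Start: joints at [90.596, 28.699, -24.465, 88.831, 12.651, 65.22, -12.049], TCP at [0.163, -0.629, 0.227] pointing down, gripper open.
Joint ranges: [-164.97, 164.97], [-17.58, 116.51], [-87.97, 89.64], [11.32, 138.91], [-80.73, 260.73], [10.89, 115.49], [-147.41, 147.41]. Speed limits (degrees/s): [147.25, 147.25, 180, 180, 180, 180, 180].

## Interface

Orientations are given as [roll, pitch, yaw] about the fixed x, y, z axes, in that order (R = Rz(yaw) Ry(pitch) Rx(roll)).
In Python, from station import r, optics gives the robot as it stands. The module is installed in compiled form; this text tells all that it offers.
- The arm moves only by the tool arm_command, never from a script. Its argument "moves" is a list of rows, each a list of 5 numbers: the shift along the tool's x, y, z normalised to -1 to 1, where 1 is 250 mm, then the turn about the tool's z normalised to -1 to 1, where 1 is 90 degrees, then the closure, from 0 (fully open) to 1 (shut). In form: [[x, y, z, turn, grip], ...]. A call has 1 to 12 rows; each row is the pose to reach, as a shift and turn from the pose commanded when the call began, along the tool's axes at that moment; what a row does not reach only later rows make up. A row lasts 1/8 s, in which the tool goes at most 62.5 mm and 10.7 degrees, less where a joint would pass 70% of its speed; a pose out of reach is approached as far as the arm can. A call with a number of a shift or a turn outside -1 to 1 is refused whole. A call with a gripper value outside its range is refused whole. The fingers move at their own pace and stop on an object; "newtons" is the grip in N (left out, the last holds). Time passes only in rows, so rows that repeat a pose let the fingers close. It gives the time, the measured TCP pose, the force, the opening and the grip force at its end, in the units of the state.
- r.sense(): the state, without advancing time (a new reading comes with each control period).
- optics.get_image(name): name is "scene" or "top" or "wrist"; returns the picture (420x560x3 uint8, blue, green, red); there is no depth.
- optics.camera_model(name): a dict with "mtx" (3x3 intrinsics, pixels), "rvec" (rotation vector, rad) and "tvec" (3), from world to camera coordinates, as OpenCV has them. Camera axes: x right, y down, z forward; pixel columns grow to the right and rows downward; lengths in m; the calibration is good to about 2 mm. A picture is of the moment at which its call begins: read the wrist's pose just before it. camera_model takes no time and is no camera call; for the wrist camera it gives the pose at the moment of the call.
- r.sign_off(): hands the job in; it is judged then, once.
The state is a dict: "t": time; "qpos": joint angles; "qd": joint speeds; "joint_efforts": joint torques, N m; "tcp_pos": TCP position; "tool_rot": TCP orientation; "force": force on the tool from outside, world axes, zero at the start; "wrist_torque": the same for the moment, N m; "opening": finger opening in m; "grasp_force": force on a finger pad.
Only numpy, scipy, OpenCV 4.12 (cv2) and the standard library are available. Lean on these libraries where they do the work, as an engineer would, in place of code of your own. Each camera call takes 0.05 s, during which the arm holds its last target. There are 200 camera calls.

## Task

Swing the open front half of the aluminium ring mould shut against the back half, then take the locking pin with the knurled knob from the wooden punch block and push it down through the three lugs until its collar seats on the top lug. Then grip the mould across both halves and squeeze it firmly shut, as it is held for the wax shot: finish while still squeezing, without letting go. Leave the pliers, the loupe and the loose ring where they lie.

Things in the scene. Friction and masses are not known exactly. Their poses are not given: they have to be found in the camera images.
- mould_base: Dark steel base plate of the mould, 110 x 170 x 12 mm, screwed to the bench. Its frame serves the whole mould: origin on the bench, z up, the mould's parting plane is its x = 0 plane; +x points to the fixed back half, +y to the hinge end, -y to the lug end.
- back_half: Fixed back half of the mould: an aluminium block 20 mm thick (x 0 to 20 mm), 84 mm wide (y -42 to 42), from 12 to 84 mm above the bench. Its frame coincides with mould_base's. A brass sprue bush (18 mm across, centre 28 mm above the bench) sticks 9 mm out of the middle of its outer (+x) face, so grip above 40 mm. Two lugs stand at its -y end (see hole_top).
- front_half: Moving front half: block 20 mm thick, 84 mm wide, 14 to 84 mm above the bench, 0.32 kg. Its frame is mould_base's when shut (block at x -20 to 0, y -42 to 42 mm) and turns with it about y = 48 mm; its outer face is -x. It carries the middle lug (45 to 59 mm above the bench, hole as the others), which slips between the back half's lugs. Shut, both halves are 40 mm thick together.
- mould_hinge (a joint): Opening angle of the front half about the upright hinge: 0 is fully shut against the back half (a hard stop), it grows to 1.6 rad as it opens towards -x of the mould. It starts wide open, between 0.8 and 1.35. Stiff enough to stay where it is left (about 0.06 N m), so under 2 N at the lug end moves it.
- hinge_axis (a point): Point on the hinge axis level with the top of the mould, at x 0, y 48 mm in the mould's frame, 84 mm above the bench.
- front_face (a point): Middle of the front half's outer face, 60 mm above the bench; 48 mm from the hinge along the half.
- hole_top (a point): Centre of the mouth of the top lug's hole, 70 mm above the bench, at x 0, y -56 mm of the mould; axes as the mould's. The pin's collar seats here. Back half's lugs: 24 mm (x) by 28 mm (y), upright hole of 9.5 mm; top lug 60 to 70 mm, bottom lug 29 to 44 mm above the bench. A spring ball in the bottom lug drags on the pin with 2 to 4 N over its last 12 mm: it does not fall home by itself.
- pin: Steel locking pin, 60 g, upright. Origin on its axis at the underside of its collar, z up. Below: a shank 8 mm in diameter, 46 mm long, the last 6 mm tapered to 3.6 mm. Above: the collar, 14 mm in diameter, 4 mm high, then a knurled round knob, 20 mm in diameter, from 4 to 34 mm above the origin. It starts in the punch block, its collar on the block's top 55 mm above the bench.
- block_hole (a point): Mouth of the 10 mm hole in the top of the wooden punch block (130 x 50 x 55 mm, fixed) where the pin stands at the start, 42 mm from the block's middle towards one end. Three thin ball-ended dapping punches stand at the other end and stay there.
- pliers: Bystander: small pliers with black handles, lying flat, 160 mm long, 12 mm high; origin at the pivot.
- loupe: Bystander: folding loupe, dark cylinder 26 mm across and 26 mm high, its steel cover folded out beside it; origin under the cylinder.
- cocktail_ring: Bystander: brass finger ring with an amber stone, lying flat, 23 mm across; origin in its middle.
There are look-alikes about, which are no part of the job. Leave any orange look-alike of the pin alone.

How it is judged (in metres and radians):
On the way, in this order (a step that is already met when the one before it is completed fails the run):
1. the front half is swung shut before the pin goes in (value of joint mould_hinge below 0.04 rad and distance between pin and hole_top above 0.03 m), for 0.2 s.
2. the pin is through all three lugs with its collar on the top lug (value of joint mould_hinge below 0.04 rad and horizontal distance between pin and hole_top below 0.003 m and z of pin in the frame of hole_top between -0.002 and 0.002 m and angle between pin's own z axis and vertical below 0.1 rad), for 0.2 s.
At the end, for the whole second after the job is handed in: The mould is fully shut (hinge under 0.015 rad), the pin stands in the lugs with its collar within 2 mm of the top lug and 3 mm of the hole's centre, upright within 0.1 rad, and the fingers press on the front and on the back half with more than 5 N each, held through the last second (value of joint mould_hinge below 0.015 rad and horizontal distance between pin and hole_top below 0.003 m and z of pin in the frame of hole_top between -0.002 and 0.002 m and angle between pin's own z axis and vertical below 0.1 rad and contact force between the fingers and front_half above 5 N and contact force between the fingers and back_half above 5 N); the arm keeps its last pose, push and grip.
It fails at once if the pliers, the loupe or the loose ring are pushed more than 20 mm (distance of any of pliers, loupe, cocktail_ring from where it was at the start of the episode above 0.02 m).
It also fails if it takes over 72 s, if anything falls off the work surface, if the arm or the gripper's body presses on something with over 40 N, if the wrist force passes 120 N, or if a joint passes its speed limit or range.

## Working session

There is one attempt and no reset: what is moved stays moved. The work goes in short steps, Python scripts to look and compute and a tool call to move; the robot and the scene stay as the last step left them, time stands still between calls to the robot, and variables do not carry over. Pictures are saved under pics/ and viewed, at most 10 in all, crops included, and the job is handed in when it is done.

Besides the shell and the picture viewer there is one more tool, called after "Call:" in YAML: its name, and indented under it one key for each argument. arm_command: Moves the arm, as the interface text tells. Scaled input: -1 to 1 covers 250 mm each way for a shift and 90 degrees each way for a turn. Its arguments: {"type":"object","properties":{"moves":{"type":"array","items":{"type":"array","items":{"type":"number"}}},"newtons":{"type":"number"}},"required":["moves"]}

```bash
mkdir -p pics; python3 - <<'E'
from station import r, optics
import cv2, json
s=r.sense(); print(s['t'],s['tcp_pos'],s['tool_rot'],s['opening'],s['force'],r.pinch_z)
for n in("scene","top","wrist"):
    m=optics.camera_model(n);print(n,m)
    cv2.imwrite(f"pics/{n}0.png",optics.get_image(n))
E
```

```text
0.0 [ 0.16228269 -0.62867776  0.22565919] [-1.79887365e+02 -1.36249334e-03  1.44811404e+01] 0.09190932754536518 [ 0.9948764   0.56513436 -0.32641678] 0.0188
scene {'mtx': array([[460.57094885,   0.        , 274.8619691 ],
       [  0.        , 460.57094885, 211.85815892],
       [  0.        ,   0.        ,   1.        ]]), 'rvec': array([ 1.67279641,  1.73268265, -0.84126601]), 'tvec': array([-0.00306248, -0.35507065,  1.34829891])}
top {'mtx': array([[410.39168315,   0.        , 286.34081293],
       [  0.        , 410.39168315, 210.13602965],
       [  0.        ,   0.        ,   1.        ]]), 'rvec': array([ 2.11417396, -2.10178755,  0.16842798]), 'tvec': array([0.05578903, 0.65131849, 0.71153435])}
wrist {'mtx': array([[361.48077107,   0.        , 275.20378913],
       [  0.        , 361.48077107, 211.24661649],
       [  0.        ,   0.        ,   1.        ]]), 'rvec': array([-2.29912036,  1.77885051,  0.25606326]), 'tvec': array([-0.64945201, -0.03648183,  0.3906987 ])}
```

View pics/scene0.png

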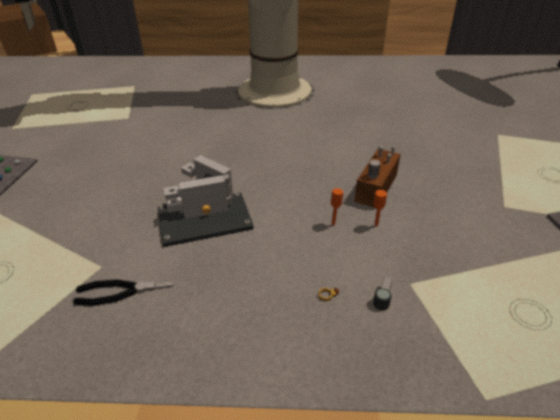

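View pics/top0.png

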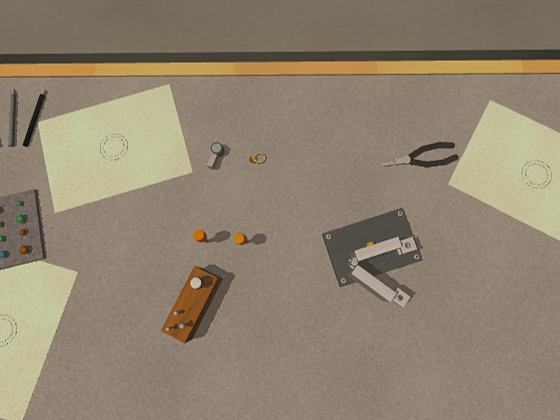

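The scene view shows the mould (plate around 205,215; hinge at right), the punch block (378,175), two orange look-alike pins (337,200 and 380,200) and the bystanders in front. In the top view, the hinge is at (353,262), the fixed half runs to the lug at (408,245), the open half ends at (402,297) and the pin knob is at (196,283).

```bash
cat > h.py <<'E'
import numpy as np, cv2
from station import r, optics
def ray(m,uv,z):
    R=cv2.Rodrigues(m['rvec'])[0]; c=-R.T@m['tvec']
    p=cv2.undistortPoints(np.array([[uv]],float),m['mtx'],None)[0,0]
    d=R.T@np.array([p[0],p[1],1]); return c+d*(z-c[2])/d[2]
def proj(m,P):
    return cv2.projectPoints(np.array(P,float).reshape(-1,3),m['rvec'],m['tvec'],m['mtx'],None)[0].reshape(-1,2)
def tool(dx,dy,yaw=None):
    "world shift -> tool shift (normalised)"
    from scipy.spatial.transform import Rotation as Ro
    R=Ro.from_euler('xyz',r.sense()['tool_rot'],degrees=True).as_matrix()
    return R.T@np.array([dx,dy,0])/.25
E
python3 - <<'E'
from h import *
m=optics.camera_model('top'); im=cv2.imread('pics/top0.png')
for n,uv,z in [('s1',(328,237),.012),('s2',(401,213),.012),('s3',(418,257),.012),('s4',(342,281),.012),('hinge',(354,262),.084),('lugback',(408,245),.07),('lugfront',(402,297),.059),('pin',(196,283),.089),('o1',(201,236),.07),('o2',(239,239),.07),('loupe',(217,148),.026),('ring',(260,158),0.003)]:
    print(n,ray(m,uv,z).round(4))
a=cv2.resize(im[200:320,310:430],None,fx=4.5,fy=4.5,interpolation=cv2.INTER_CUBIC)
b=cv2.resize(im[260:350,155:225],None,fx=3.5,fy=3.5,interpolation=cv2.INTER_CUBIC)
c=np.zeros((540,795,3),np.uint8); c[:,:540]=a; c[:315,545:790]=b; cv2.imwrite('pics/crop.png',c)
E
```

```text
s1 [ 0.6068 -0.0219  0.012 ]
s2 [ 0.6556 -0.1675  0.012 ]
s3 [ 0.5684 -0.1966  0.012 ]
s4 [ 0.521  -0.0481  0.012 ]
hinge [ 0.5532 -0.0625  0.084 ]
lugback [ 0.5856 -0.1631  0.07  ]
lugfront [ 0.4925 -0.1508  0.059 ]
pin [0.5139 0.2179 0.089 ]
o1 [0.6002 0.2176 0.07  ]
o2 [0.595  0.1466 0.07  ]
loupe [0.7873 0.204  0.026 ]
ring [0.7733 0.1176 0.003 ]
```

View pics/crop.png

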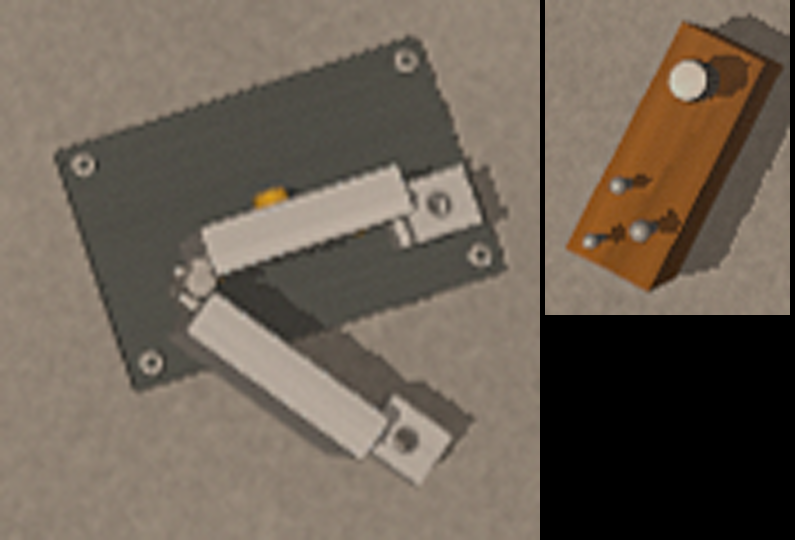

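The crop puts the hinge at top-image pixel (354.4,261.8), the fixed hole at (407.8,245.6), the open lug hole at (400.4,297.3) and the pin knob at (196.4,282.9). The measured hinge-to-hole distance is 106 mm against 104 mm expected. That gives a mould yaw of about 18°, an origin near (0.568,-0.108) and an opening of about 0.92 rad.

Next I move towards the outer side of the open half with the fingers shut.

Call:
arm_command:
  moves:
    - [0.83,-0.88,0,-0.5,1]
    - [0.83,-0.88,0,-0.5,1]
    - [0.83,-0.88,0,-0.5,1]
    - [0.83,-0.88,0,-0.5,1]
    - [0.83,-0.88,0,-0.5,1]
    - [0.83,-0.88,0,-0.5,1]
  newtons: 30

```text
t: 0.9
tcp_pos: [0.3107, -0.3604, 0.227]
tool_rot: [-180.0, -0.0, 59.9]
force: [-0.7, -0.5, -0.0]
opening: 0.0365
grasp_force: 0.0
```

Call:
arm_command:
  moves:
    - [1,-0.03,0,-0.54,1]
    - [1,-0.03,0,-0.54,1]
    - [1,-0.03,0,-0.54,1]
    - [1,-0.03,0,-0.54,1]
    - [1,-0.03,0,-0.54,1]
    - [1,-0.03,0,-0.54,1]

```text
t: 1.65
tcp_pos: [0.429, -0.1457, 0.2266]
tool_rot: [-180.0, -0.0, 108.0]
force: [-0.3, 0.3, -0.3]
opening: 0.0006
grasp_force: 0.0
```

```bash
cat >> h.py <<'E'
TH=np.radians(18.); O=np.array([.568,-.1082])
def mw(x,y): return O+np.array([np.cos(TH)*x-np.sin(TH)*y, np.sin(TH)*x+np.cos(TH)*y])/1.
def go(x,y,s=None):
    s=s or r.sense(); p=s['tcp_pos']; return tool(x-p[0],y-p[1])
E
python3 - <<'E'
from h import *
s=r.sense(); print(s['t'],s['tcp_pos'].round(4),s['tool_rot'].round(2),s['qpos'])
a=mw(-.103,.0435); b=mw(-.039,-.0175); print(a,b,go(*a),go(*b), s['opening'])
cv2.imwrite('pics/w1.png',optics.get_image('wrist'))
E
```

```text
1.65 [ 0.429  -0.1457  0.2266] [-1.7999e+02 -1.0000e-02  1.0803e+02] [ 68.08035364  13.42706631 -58.85435811 115.14809833  13.46222361
  58.54236608  20.84111535]
[ 0.45659894 -0.09865779] [ 0.53631659 -0.13689515] [1.44698970e-01 1.63135736e-01 1.20051602e-05] [-9.94413681e-02  4.19001884e-01 -8.64480775e-05] 0.0005549798465356373
```

Call:
arm_command:
  moves:
    - [0.145,0.16,0,0,1]
    - [0.145,0.16,0.2,0,1]
    - [0.145,0.16,0.45,0,1]
    - [0.145,0.16,0.68,0,1]
    - [0.145,0.16,0.68,0,1]

```text
t: 2.33
tcp_pos: [0.4514, -0.0988, 0.0531]
tool_rot: [-179.5, -0.3, 107.9]
force: [-0.4, -0.0, 0.0]
opening: 0.0
grasp_force: 0.0
```

Call:
arm_command:
  moves:
    - [-0.02,0.03,0,0,1]
    - [-0.04,0.05,0,0,1]
    - [-0.06,0.07,0,0,1]
    - [-0.085,0.09,0,0,1]
    - [-0.11,0.11,0,0,1]
    - [-0.13,0.13,0,0,1]
    - [-0.15,0.15,0,0,1]
    - [-0.17,0.17,0,0,1]
    - [-0.19,0.19,0,0,1]
    - [-0.21,0.21,0,0,1]
    - [-0.23,0.23,0,0,1]
    - [-0.24,0.245,0,0,1]

```text
t: 3.82
tcp_pos: [0.5331, -0.1367, 0.0567]
tool_rot: [180.0, 0.0, 108.1]
force: [-0.9, -0.8, -0.1]
opening: 0.0006
grasp_force: 0.4
```

```bash
python3 - <<'E'
from h import *
s=r.sense(); print(s['t'],s['tcp_pos'].round(4),s['force'])
im=optics.get_image('scene')
top=optics.get_image('top')
a=cv2.resize(im[130:250,130:270],(560,480),interpolation=cv2.INTER_CUBIC)
b=cv2.resize(top[190:320,300:360+80],(240,223)); c=np.zeros((480,800,3),np.uint8);c[:,:560]=a;c[:223,560:]=b
cv2.imwrite('pics/a1.png',c)
E
```

```text
3.825 [ 0.5331 -0.1367  0.0567] [-0.88142346 -0.76950022 -0.09416181]
```

View pics/a1.png

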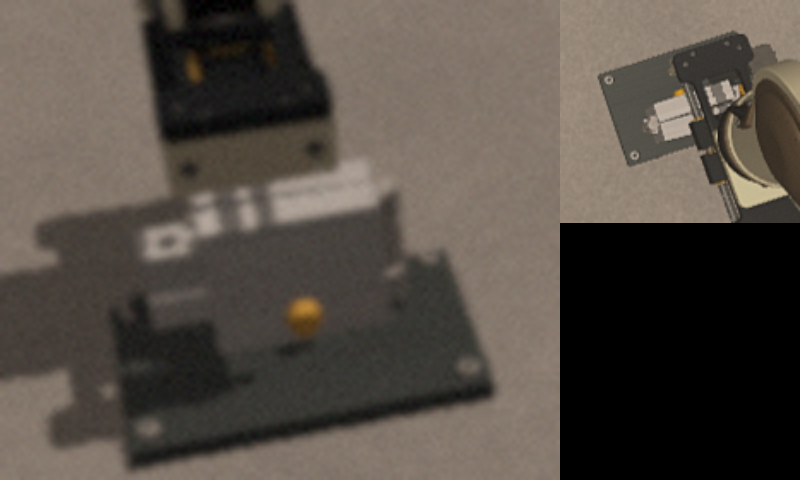

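The front half is almost shut against the back half: in the top crop the parting line at (675,120) is thin. I push on a little until the force rises.

Call:
arm_command:
  moves:
    - [0,0.01,0,0,1]
    - [0,0.015,0,0,1]
    - [0,0.02,0,0,1]
    - [0,0.02,0,0,1]

```text
t: 4.42
tcp_pos: [0.5365, -0.1354, 0.0567]
tool_rot: [-179.9, 0.0, 108.1]
force: [-4.0, -2.7, 2.8]
opening: 0.0007
grasp_force: 2.5
```

Call:
arm_command:
  moves:
    - [0,0.005,0,0,1]
    - [0,0.008,0,0,1]
    - [0,0.008,0,0,1]

```text
t: 4.8
tcp_pos: [0.5366, -0.1354, 0.0566]
tool_rot: [-179.7, 0.0, 108.0]
force: [-9.8, -3.9, 8.9]
opening: 0.0006
grasp_force: 5.6
```

Force rises without motion, so the half is on its stop. I back off, rise and look.

Call:
arm_command:
  moves:
    - [0,-0.06,0,0,1]
    - [0,-0.1,-0.1,0,1]
    - [0,-0.1,-0.35,0,1]
    - [0,-0.1,-0.6,0,0.6]
    - [0,-0.1,-0.8,0,0.6]
    - [0,-0.1,-0.8,0,0.6]

```text
t: 5.55
tcp_pos: [0.5186, -0.1417, 0.2609]
tool_rot: [179.6, 0.3, 108.1]
force: [0.8, -0.5, -0.8]
opening: 0.0261
grasp_force: 0.0
```

```bash
python3 - <<'E'
from h import *
s=r.sense(); print(s['t'],s['tcp_pos'].round(4),s['tool_rot'].round(2))
m=optics.camera_model('wrist'); im=optics.get_image('wrist')
R=cv2.Rodrigues(m['rvec'])[0]; print('cam',-R.T@m['tvec'],R[2]); np.save('w2m.npy',m)
print(proj(m,[[*mw(0,-.056),.07],[*mw(0,.048),.084]]))
cv2.imwrite('pics/w2.png',im); cv2.imwrite('pics/top2.png',optics.get_image('top'))
E
```

```text
5.55 [ 0.5186 -0.1417  0.2609] [179.57   0.32 108.11]
cam [ 0.49316055 -0.06988432  0.41900696] [ 0.09554048 -0.26919989 -0.95833368]
[[330.72183265 222.17812935]
 [338.52045205 117.15523667]]
```

View pics/w2.png

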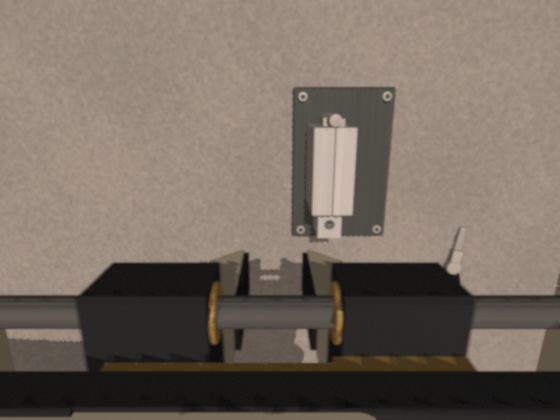

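Wrist view: the mould is shut with its parting line straight, the top lug hole is at about (330,226) and the hinge at (336,120).

```bash
python3 - <<'E'
from h import *
m=np.load('w2m.npy',allow_pickle=True).item(); im=cv2.imread('pics/w2.png'); g=cv2.cvtColor(im,cv2.COLOR_BGR2GRAY)
c=g[219:233,322:338].astype(int); print(c)
mt=optics.camera_model('top')
w=np.clip(150-c,0,None); w[:, :2]=0; yy,xx=np.mgrid[219:233,322:338]
w=w*(abs(xx-330)<5)*(abs(yy-226)<5); u,v=(w*xx).sum()/w.sum(),(w*yy).sum()/w.sum(); print(u,v)
h=ray(m,(u,v),.069); k=ray(m,(336,120),.084); print(h,k,mw(0,-.056),mw(0,.048),np.linalg.norm((h-k)[:2]),np.degrees(np.arctan2(-(k-h)[0],(k-h)[1])))
p=ray(mt,(196.4,282.9),.089); print('pin',p)
gx=go(p[0],p[1]); print(gx)
print(cv2.Rodrigues(mt['rvec'])[0].T@-mt['tvec'])
E
```

```text
[[182 181 181 180 177 174 168 164 165 170 175 180 181 181 179 180]
 [185 183 178 172 162 150 138 129 130 141 157 171 179 181 182 183]
 [184 181 173 155 135 116 102  93  93 103 124 150 170 180 182 183]
 [183 178 162 137 109  91  84  82  83  87 103 128 157 175 180 183]
 [183 174 152 123 102  93  91  92  93  92  96 113 146 170 180 182]
 [181 171 147 118 104 102 105 107 107 103  96 110 140 167 179 183]
 [182 171 147 118 107 108 113 117 113 106 102 116 145 168 179 183]
 [182 174 153 124 106 107 114 115 110 103 108 131 155 173 180 184]
 [183 177 162 138 115 107 108 108 107 110 124 148 166 177 182 184]
 [183 180 173 158 140 126 119 118 122 134 147 164 175 181 183 184]
 [183 182 179 174 166 158 149 147 151 159 167 175 180 182 183 184]
 [183 182 181 180 179 175 172 170 173 175 178 181 181 182 183 185]
 [184 182 182 182 182 181 180 180 180 181 181 182 182 181 183 185]
 [184 182 181 182 183 182 182 182 181 182 182 183 182 182 183 185]]
329.3177651680489 224.45918812745526
[ 0.58506989 -0.16446681  0.069     ] [ 0.55189879 -0.0655752   0.084     ] [ 0.58530495 -0.16145916] [ 0.55316718 -0.06254929] 0.10430662748319398 18.542937218482084
pin [0.51408175 0.21722617 0.089     ]
[ 1.36776316e+00  4.40702217e-01 -1.29419774e-03]
[0.50496949 0.03571606 0.82300638]
```

Call:
arm_command:
  moves:
    - [1,0.32,0,0,0.5]
    - [1,0.32,0,0,0.5]
    - [1,0.32,0,0,0.5]
    - [1,0.32,0,0,0.5]
    - [1,0.32,0,0,0.5]

```text
t: 6.28
tcp_pos: [0.5117, 0.1263, 0.2555]
tool_rot: [-179.9, -0.2, 108.6]
force: [-0.1, -0.7, 0.6]
opening: 0.0462
grasp_force: 0.0
```

Call:
arm_command:
  moves:
    - [0.37,0.12,0.1,0,0.45]
    - [0.37,0.12,0.3,0,0.45]
    - [0.37,0.12,0.4,0,0.45]
    - [0.37,0.12,0.4,0,0.45]

```text
t: 6.78
tcp_pos: [0.511, 0.2163, 0.153]
tool_rot: [-179.6, -0.0, 108.2]
force: [0.1, -0.8, 0.2]
opening: 0.0504
grasp_force: 0.0
```

```bash
python3 - <<'E'
from h import *
s=r.sense(); p=s['tcp_pos'];print(s['t'],p.round(4),s['tool_rot'].round(2),s['opening'],s['qpos'])
m=optics.camera_model('wrist'); im=optics.get_image('wrist'); np.save('w3m.npy',m)
print(proj(m,[[.5141,.2172,.089],[p[0],p[1],.089]]))
cv2.imwrite('pics/w3.png',im)
E
```

```text
6.775 [0.511  0.2163 0.153 ] [-1.7956e+02 -1.0000e-02  1.0815e+02] 0.050400287181292094 [ 14.93903315  32.47133996 -53.39862038 105.51535513  30.36066106
  58.0761406  -32.95962376]
[[281.89430467 226.78669288]
 [276.90904534 226.58270885]]
```

View pics/w3.png

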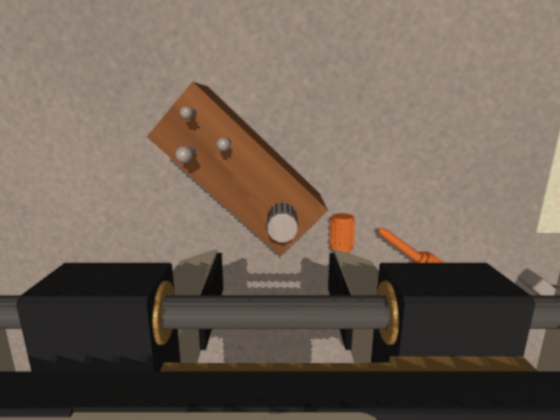

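The knob top is at (282,226), which agrees with the predicted (282,227). The orange pin at (342,232) is clear of the fingers. I descend and grip.

Call:
arm_command:
  moves:
    - [0,0.012,0,0,0.45]
    - [0,0.012,0.1,0,0.45]
    - [0,0.012,0.2,0,0.45]
    - [0,0.012,0.3,0,0.45]
    - [0,0.012,0.348,0,0.45]
    - [0,0.012,0.348,0,0.45]
    - [0,0.012,0.348,0,1]
    - [0,0.012,0.348,0,1]
    - [0,0.012,0.348,0,1]
    - [0,0.012,0.348,0,1]
    - [0,0.012,0.348,0,1]
  newtons: 25

```text
t: 8.2
tcp_pos: [0.5164, 0.2187, 0.07]
tool_rot: [-180.0, 0.0, 108.1]
force: [-1.3, -0.2, 3.6]
opening: 0.0197
grasp_force: 24.8
```

Call:
arm_command:
  moves:
    - [0,0,-0.05,0,1]
    - [0,0,-0.12,0,1]
    - [0,0,-0.22,0,1]
    - [0,0,-0.35,0,1]
    - [0,0,-0.48,0,1]
    - [0,0,-0.48,0,1]
    - [0,0,-0.48,0,1]

```text
t: 9.07
tcp_pos: [0.5165, 0.2183, 0.19]
tool_rot: [180.0, 0.0, 108.1]
force: [0.1, -0.4, -0.6]
opening: 0.0197
grasp_force: 24.8
```

```bash
python3 - <<'E'
from h import *
s=r.sense(); p=s['tcp_pos'];print(s['t'],p.round(4),s['tool_rot'].round(2),s['opening'],s['grasp_force'],s['force'])
print(go(.585,-.1635))
E
```

```text
9.075 [0.5165 0.2183 0.19  ] [1.7998e+02 3.0000e-02 1.0807e+02] 0.01966211216159937 24.79376882314682 [ 0.08153113 -0.42511304 -0.59256871]
[-1.53690347e+00 -2.13429803e-01  8.50386533e-04]
```

Call:
arm_command:
  moves:
    - [-0.9,-0.12,0,0,1]
    - [-0.9,-0.12,0,0,1]
    - [-0.9,-0.12,0,0,1]
    - [-0.9,-0.12,0,0,1]
    - [-0.9,-0.12,0,0,1]

```text
t: 9.7
tcp_pos: [0.5575, -0.0097, 0.188]
tool_rot: [-179.8, 0.0, 107.6]
force: [-0.1, -0.1, -0.4]
opening: 0.0192
grasp_force: 24.8
```

Call:
arm_command:
  moves:
    - [-0.3,-0.04,0,0,1]
    - [-0.5,-0.07,0,0,1]
    - [-0.641,-0.086,0,0,1]
    - [-0.641,-0.086,0,0,1]
    - [-0.641,-0.086,0,0,1]
    - [-0.641,-0.086,0,0,1]

```text
t: 10.45
tcp_pos: [0.5871, -0.1608, 0.1897]
tool_rot: [180.0, -0.1, 108.3]
force: [0.0, 0.8, -0.2]
opening: 0.0194
grasp_force: 24.8
```

```bash
python3 - <<'E'
from h import *
s=r.sense(); p=s['tcp_pos'];print(s['t'],p.round(4),s['tool_rot'].round(2),s['opening'],s['force'])
print(go(.587,-.1638))
m=optics.camera_model('wrist'); im=optics.get_image('wrist'); np.save('w4m.npy',m); cv2.imwrite('pics/w4.png',im)
P=[[.585,-.1645,.07],[.587,-.1638,.07],[p[0],p[1],p[2]-.061],[p[0],p[1],p[2]-.015]];q=proj(m,P);print(q)
sc=optics.get_image('scene'); ms=optics.camera_model('scene'); print(proj(ms,P))
a=cv2.resize(im[150:290,190:370],(720,560),interpolation=cv2.INTER_CUBIC); cv2.imwrite('pics/w4c.png',a)
cv2.imwrite('pics/s4.png',cv2.resize(sc[110:240,130:280],(690,598),interpolation=cv2.INTER_CUBIC))
E
```

```text
10.45 [ 0.5871 -0.1608  0.1897] [ 1.800e+02 -6.000e-02  1.083e+02] 0.01937827124451247 [ 0.0277344   0.84865142 -0.2289868 ]
[-1.13923189e-02 -4.23399286e-03 -1.14717451e-05]
[[271.98276326 207.74569478]
 [274.63267323 207.70364851]
 [276.12507624 228.12862508]
 [276.32220749 256.84779172]]
[[170.75368124 189.29977608]
 [170.89075394 189.94228246]
 [167.27832492 163.44826549]
 [162.85131769 140.9032254 ]]
```

View pics/w4c.png

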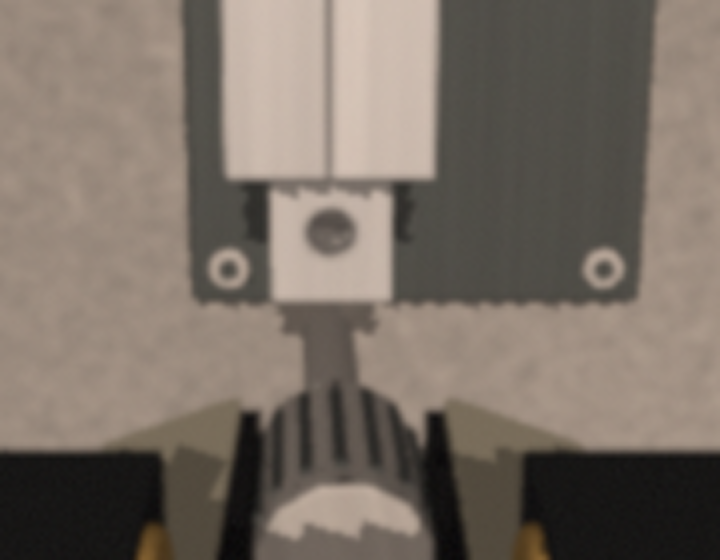

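View pics/s4.png

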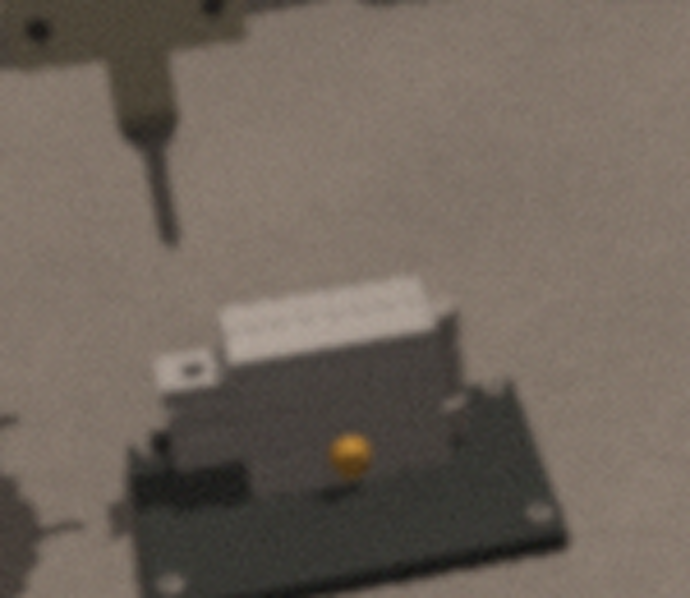

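Wrist crop: hole at crop (331,231), with the shank at x≈332 and its tip at y≈305, so lateral alignment is good. Scene crop: pin tip at (172,243), hole at (193,370). The along-mould offset is less certain, so I lower until the tip is just above the lug and take one combined look.

Call:
arm_command:
  moves:
    - [-0.003,0,0.08,0,1]
    - [-0.003,0,0.15,0,1]
    - [-0.003,0,0.18,0,1]
    - [-0.003,0,0.18,0,1]
    - [-0.003,0,0.18,0,1]
    - [-0.003,0,0.18,0,1]

```text
t: 11.3
tcp_pos: [0.5879, -0.1643, 0.1454]
tool_rot: [179.9, 0.0, 108.1]
force: [0.4, -0.3, -1.7]
opening: 0.0196
grasp_force: 24.8
```

```bash
python3 - <<'E'
from h import *
s=r.sense(); p=s['tcp_pos'];print(s['t'],p.round(4),s['tool_rot'].round(2),s['opening'],s['force'])
m=optics.camera_model('wrist'); im=optics.get_image('wrist'); cv2.imwrite('pics/w5.png',im)
P=[[p[0],p[1],.07],[.587,-.1638,.07],[p[0],p[1],p[2]-.061],[p[0],p[1],p[2]-.015]];print(proj(m,P))
sc=optics.get_image('scene'); ms=optics.camera_model('scene'); print(proj(ms,P))
cv2.imwrite('pics/s5f.png',sc)
a=cv2.resize(im[190:270,240:305],(488,600),interpolation=cv2.INTER_CUBIC)
b=cv2.resize(sc[145:215,150:186],(306,595),interpolation=cv2.INTER_CUBIC)
c=np.zeros((600,796,3),np.uint8); c[:,:488]=a;c[:595,490:]=b; cv2.imwrite('pics/c5.png',c)
E
```

```text
11.3 [ 0.5879 -0.1643  0.1454] [1.7994e+02 3.0000e-02 1.0808e+02] 0.01957516845795067 [ 0.42703696 -0.26263354 -1.72078524]
[[275.99713701 221.11178475]
 [274.92905486 220.08176601]
 [276.05964742 227.98928263]
 [276.32161176 256.81102658]]
[[170.53178641 190.23300216]
 [170.89075394 189.94228246]
 [169.27643163 183.94935494]
 [165.06932125 162.8907684 ]]
```

View pics/c5.png

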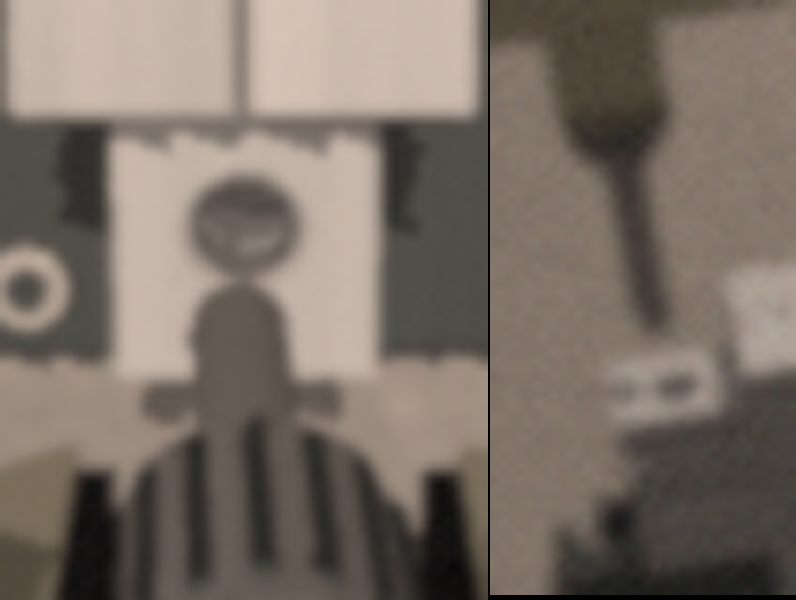

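Wrist crop: hole centre at (245,225), shank tip centre at about (240,306). After removing the camera bias shown by the tip, the hole lies about 2.5 mm further along +tool x. I correct that and lower into the mouth.

Call:
arm_command:
  moves:
    - [0.01,0.001,0,0,1]
    - [0.01,0.001,0,0,1]
    - [0.01,0.001,0.02,0,1]
    - [0.01,0.001,0.04,0,1]
    - [0.01,0.001,0.055,0,1]
    - [0.01,0.001,0.07,0,1]
    - [0.01,0.001,0.08,0,1]
    - [0.01,0.001,0.08,0,1]

```text
t: 12.4
tcp_pos: [0.5869, -0.1618, 0.1246]
tool_rot: [180.0, -0.0, 108.1]
force: [0.6, -0.2, -1.5]
opening: 0.0192
grasp_force: 24.8
```

The tip is 6 mm below the lug top with no contact force. I continue down.

Call:
arm_command:
  moves:
    - [0,0,0.02,0,1]
    - [0,0,0.04,0,1]
    - [0,0,0.06,0,1]
    - [0,0,0.08,0,1]
    - [0,0,0.1,0,1]
    - [0,0,0.12,0,1]
    - [0,0,0.12,0,1]

```text
t: 13.28
tcp_pos: [0.5867, -0.1618, 0.0942]
tool_rot: [-180.0, -0.0, 108.1]
force: [0.1, -0.8, -1.2]
opening: 0.0193
grasp_force: 24.8
```

Call:
arm_command:
  moves:
    - [0,0,0.01,0,1]
    - [0,0,0.02,0,1]
    - [0,0,0.03,0,1]
    - [0,0,0.036,0,1]
    - [0,0,0.036,0,1]
    - [0,0,0.036,0,1]

```text
t: 14.02
tcp_pos: [0.5869, -0.162, 0.0856]
tool_rot: [-180.0, 0.0, 108.1]
force: [-0.5, -2.2, 0.1]
opening: 0.0192
grasp_force: 24.8
```

Call:
arm_command:
  moves:
    - [0,0,0.006,0,1]
    - [0,0,0.012,0,1]
    - [0,0,0.016,0,1]
    - [0,0,0.016,0,1]
    - [0,0,0.016,0,1]

```text
t: 14.65
tcp_pos: [0.5871, -0.1621, 0.0845]
tool_rot: [-180.0, 0.1, 108.1]
force: [-8.4, -1.9, 22.6]
opening: 0.0192
grasp_force: 25.1
```

Seated: 22 N upward, with the TCP at the expected 0.085. I relax, release and rise.

Call:
arm_command:
  moves:
    - [0,0,-0.008,0,1]
    - [0,0,-0.008,0,0.5]
    - [0,0,-0.008,0,0.5]
    - [0,0,-0.008,0,0.5]
    - [0,0,-0.008,0,0.5]
    - [0,0,-0.1,0,0.3]
    - [0,0,-0.2,0,0.0]
    - [0,0,-0.35,0,0.0]
    - [0,0,-0.35,0,0.0]
    - [0,0,-0.35,0,0.0]

```text
t: 15.9
tcp_pos: [0.5869, -0.162, 0.1699]
tool_rot: [180.0, 0.1, 108.1]
force: [0.8, -0.1, 0.1]
opening: 0.0899
grasp_force: 0.0
```

```bash
python3 - <<'E'
from h import *
s=r.sense(); p=s['tcp_pos'];print(s['t'],p.round(4),s['tool_rot'].round(2),s['opening'],s['force'])
m=optics.camera_model('wrist'); im=optics.get_image('wrist'); sc=optics.get_image('scene')
a=cv2.resize(im[150:290,190:350],(400,350),interpolation=cv2.INTER_CUBIC)
b=cv2.resize(sc[125:240,150:260],(383,400),interpolation=cv2.INTER_CUBIC)
c=np.zeros((400,790,3),np.uint8); c[:350,:400]=a;c[:,405:788]=b; cv2.imwrite('pics/c6.png',c)
E
```

```text
15.9 [ 0.5869 -0.162   0.1699] [1.7998e+02 5.0000e-02 1.0808e+02] 0.08992361150098721 [ 0.80686248 -0.09439318  0.05721404]
```

View pics/c6.png

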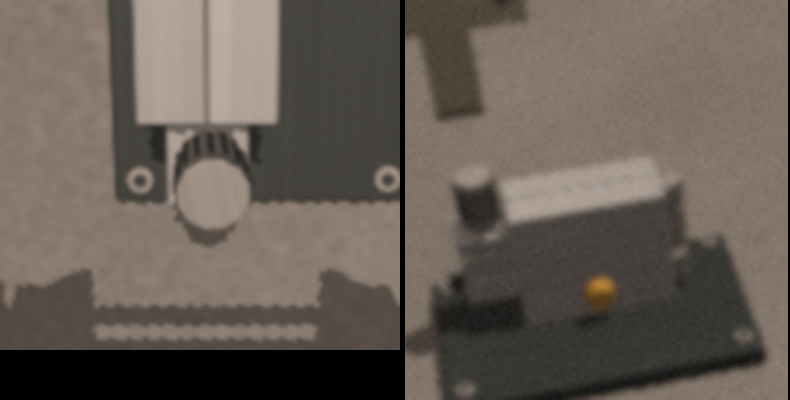

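The pin stands upright with its collar on the lug (knob at (212,195) and (475,205)), and the mould is shut. I now squeeze across both halves.

Call:
arm_command:
  moves:
    - [0.13,0,0,0,0]
    - [0.25,0,0,0,0]
    - [0.25,0,0.05,0,0]
    - [0.25,0,0.15,0,0]
    - [0.25,0,0.25,0,0]
    - [0.25,0,0.35,0,0]
    - [0.25,0,0.45,0,0]
    - [0.25,0,0.485,0,0]
    - [0.25,0,0.485,0,0]
  newtons: 35

```text
t: 17.12
tcp_pos: [0.5669, -0.1026, 0.0471]
tool_rot: [-179.9, -0.1, 108.1]
force: [0.1, 0.9, 0.6]
opening: 0.092
grasp_force: 0.0
```

Call:
arm_command:
  moves:
    - [0,0,0,0,1]
    - [0,0,0,0,1]
    - [0,0,0,0,1]
    - [0,0,0,0,1]
    - [0,0,0,0,1]
    - [0,0,0,0,1]
    - [0,0,0,0,1]
    - [0,0,0,0,1]
  newtons: 35

```text
t: 18.12
tcp_pos: [0.5657, -0.1031, 0.0478]
tool_rot: [-179.8, 0.0, 108.1]
force: [-4.1, -0.5, 4.6]
opening: 0.0395
grasp_force: 35.0
```

The opening is 39.5 mm, matching 40 mm of shut mould, at 35 N. Handing in.

```bash
python3 -c "
from station import r
s=r.sense();print(s['t'],s['opening'],s['grasp_force'],s['force']);print(r.sign_off())"
```

```text
18.125 0.0394988712864603 34.98743176460266 [-4.08562913 -0.5039437   4.62989166]
the job is handed in; nothing more can be done
None
```

The mould is shut, the pin is seated with its collar on the top lug, and I handed the job in at 18.1 s with the gripper still squeezing both halves at 35 N; the hand-in returned no verdict.

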